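# Zero the bench scale with its recessed tare key

## Task

Zero the bench scale with the kidney dish standing on it: push the blue sliding guard fully aside by its rib, reach a fingertip into the well it uncovers, press the sunken green tare key all the way down and hold it down for about a second. Then let the key come up and push the guard fully shut over the well again. Only push and press: do not pinch the rib, and leave the dish, the vials and the pill bottle where they are.

Things in the scene. Friction and masses are not known exactly. Their poses are not given: they have to be found in the camera images.
- scale: low white and grey bench scale, fixed to the worktop, 213 (x) x 202 (y) x 56 mm; origin at the centre of its underside; its x axis points from the console (front) to the pan (rear), y to the left, z up; turned at most 20 degrees from the world axes. The console is the raised front part, its flat top 56 mm above the worktop, 80 mm in x (scale x -105 to -25 mm) and 200 mm in y. Behind it the steel pan lies 44 mm above the worktop, centred at scale x +45 mm
- well (a point): centre of the mouth of the rectangular well in the console's top (at scale x -65, y -34, z +56 mm), axes as the scale's. The well is 36 mm in x and 46 mm in y, 24 mm deep, and all of it is under the guard when that is shut. Two aluminium rails run along the scale's y on either side of it, 29.5 mm in x from its centre to their outer and 25.5 mm to their inner faces, 6 mm high
- guard (a joint): blue sliding guard plate on the console, 50 (x) x 58 (y) x 3 mm, its top 59.5 mm above the worktop, held in its rails; 0 m = fully shut, centred over the well; slides along the scale's +y (left) to its stop at 0.060 m = fully open, where the well is quite uncovered. It starts shut or up to 18 mm open, stays where it is left and needs about 1 to 2 N to move
- rib_top (a point): middle of the top of the guard's upright rib, moving with the guard, axes as the scale's; 76.5 mm above the worktop. The rib stands across the middle of the guard plate: 36 mm long in x, 10 mm thick in y, 17 mm high above the plate. Push its right (-y) flank to open the guard and its left (+y) flank to shut it. Its left half is called guard_c1 and its right half guard_c2 in the rules
- key (a joint): green tare key at the bottom of the well, moving straight down; 0 m = up, 0.006 m = fully down; its spring pushes back with 1.2 N at first and 4.8 N when fully down, and raises it again when let go
- key_top (a point): middle of the key's flat top, 24 mm (x) x 30 mm (y), moving with the key; when up it is 40 mm above the worktop, 16 mm below the well's mouth; axes as the scale's
- dish: stainless kidney dish, 93 x 210 x 36 mm, loose on the scale's pan with its long side about along the scale's y; origin at the centre of its underside; its rim is 80 mm above the worktop
- blue_vial: glass vial with a blue cap, 24 mm across, 48 mm high, standing loose beside the scale; origin at the centre of its underside
- yellow_vial: glass vial with a yellow cap, 24 mm across, 48 mm high, standing loose beside the scale; origin at the centre of its underside
- pill_bottle: amber pill bottle with a green cap, 45 mm across, 72 mm high, standing loose beside the scale; origin at the centre of its underside

How it is judged:
By the outcome, as a careful person would: the job done as asked, in the order asked, and still so for the second after the job is handed in, with the robot touching nothing.
It also fails if it takes over 51 s, if anything falls off the work surface, if the arm or the gripper's body presses on something with over 40 N, if the wrist force passes 120 N, or if a joint passes its speed limit or range.

## Robot

A 6-joint arm with a two-finger parallel gripper is mounted at the origin on a cart in front of the work surface, level with it; the furniture and walls round the work are solid. World frame = base frame: x ahead of the robot, y to its left, z up, the work surface at z = 0. Lengths are in m, angles in rad, forces in N, time in s.
With the tool pointing down it reaches from about 0.35 to 0.775 m from the base axis. Payload 7.3 kg.
Tool frame: the origin (TCP) lies on the centre line of the jaws, within the pads' length; the fingertips stand 17 mm ahead of it and the grasp point (between the pads) lies 2 mm behind it (robot.tip_extent is the distance from the TCP to the fingertips, in m); z points along the fingers, y is the line along which they close (so a half turn about z gives the same grasp; the last joint's range is limited). The gripper opens to 92 mm and grips with 3 to 60 N. Pads are 19 mm wide; open, the fingers measure 130 mm over their backs; the gripper's body (75 mm by 190 mm) begins 47 mm behind the grasp point.
Start: joints at [-1.3, 0.342, 1.524, -0, 1.275, -0.146], TCP at [0.213, -0.48, 0.244] pointing down, gripper open.
Joint ranges: [-2.53, 2.53], [-0.77, 2.02], [0.04, 2.7], [-1, 4.14], [0.28, 2.66], [-3.11, 3.11]. Speed limits (rad/s): [2.57, 2.57, 3.14, 3.14, 3.14, 3.14].

## Interface

Orientations are given as [roll, pitch, yaw] about the fixed x, y, z axes, in that order (R = Rz(yaw) Ry(pitch) Rx(roll)).
In Python, from cell import robot gives the robot as it stands.
- The arm moves only by the tool step_arm, never from a script. Its argument "motion" is a list of rows, each a list of 2 entries, a list of its own where there are three numbers: the shift along the tool's x, y, z in units of 60 mm (1.0 is 60 mm), then the turn about the tool's z in rad. In form: [[[x, y, z], spin], ...]. A call has 1 to 10 rows; each row is the pose to reach, as a shift and turn from the pose commanded when the call began, along the tool's axes at that moment; what a row does not reach only later rows make up. A row lasts 1/8 s, in which the tool goes at most 62.5 mm and 10.7 degrees, less where a joint would pass 70% of its speed; a pose out of reach is approached as far as the arm can. A call with a gripper value outside its range is refused whole. "hand" is the closure in counts, from 0 (fully open) to 255 (shut), set as the call begins (left out, the last holds). The fingers move at their own pace and stop on an object; "squeeze" is the grip in N (left out, the last holds). Time passes only in rows, so rows that repeat a pose let the fingers close. It gives the time, the measured TCP pose, the force, the opening and the grip force at its end, in the units of the state.
- robot.observe(): the state, without advancing time (a new reading comes with each control period).
- robot.read_camera(name): name is "scene" or "top"; returns a dict with "pixels" (400x640x3 uint8, red, green, blue), "intrinsics" (3x3 intrinsics, pixels), "xyz" and "rotation" of the camera in the world. Camera axes: x right, y up, looking along -z (the intrinsics and any distortion apply to the point x, -y, -z); pixel columns grow to the right and rows downward; lengths in m; the calibration is good to about 2 mm. A picture is of the moment at which its call begins. There is no depth.
- robot.hand_in(): hands the job in; it is judged then, once.
The state is a dict: "time": time; "qpos": joint angles; "qvel": joint speeds; "joint_efforts": joint torques, N m; "tool_pos": TCP position; "tool_rot": TCP orientation; "contact_force": force on the tool from outside, world axes, zero at the start; "torque": the same for the moment, N m; "opening": finger opening in m; "grip_force": force on a finger pad.
Only numpy, scipy, OpenCV 4.12 (cv2) and the standard library are available. Lean on these libraries where they do the work, as an engineer would, in place of code of your own. Each camera call takes 0.05 s, during which the arm holds its last target. There are 200 camera calls.

## Working session

There is one attempt and no reset: what is moved stays moved. The work goes in short steps, Python scripts to look and compute and a tool call to move; the robot and the scene stay as the last step left them, time stands still between calls to the robot, and variables do not carry over. Pictures are saved under pics/ and viewed, at most 10 in all, crops included, and the job is handed in when it is done.

Besides the shell and the picture viewer there is one more tool, called by a JSON object that holds its "name" and its "arguments", one argument or row to a line. step_arm: Moves the arm, as the interface text tells. Its arguments: {"type":"object","properties":{"motion":{"type":"array"},"hand":{"type":"number"},"squeeze":{"type":"number"}},"required":["motion"]}

```bash
mkdir -p pics; ls; python3 - <<'E'
from cell import robot
import cv2,pickle
d={}
for n in("scene","top"):
    c=robot.read_camera(n); d[n]=c
    cv2.imwrite(f"pics/{n}0.png",c["pixels"][:,:,::-1]); print(n,c["intrinsics"],c["xyz"],c["rotation"],[k for k in c])
pickle.dump(d,open("c0.pkl","wb"))
o=robot.observe();print(o, robot.tip_extent)
E
```

```text
pics
scene [[519.09188961   0.         315.85851584]
 [  0.         519.09188961 198.65107186]
 [  0.           0.           1.        ]] [0.02448563 0.96617296 0.53889231] [ 1.13668705  0.00382851 -2.58256045] ['pixels', 'intrinsics', 'xyz', 'rotation']
top [[392.50848226   0.         316.41884983]
 [  0.         392.50848226 196.90207561]
 [  0.           0.           1.        ]] [0.35771058 0.14908882 0.94882673] [ 0.19680302  0.03155212 -1.56674098] ['pixels', 'intrinsics', 'xyz', 'rotation']
{'time': 0.1, 'qpos': array([-1.30000067e+00,  3.42684098e-01,  1.52490148e+00, -1.25970649e-05,
        1.27538150e+00, -1.45983848e-01]), 'qvel': array([-0.00055392, -0.00120978, -0.00208042,  0.00152929, -0.00127713,
        0.00037808]), 'joint_efforts': array([ 2.36901156e-03, -4.32004023e+01, -2.44696158e+01,  7.20771868e-02,
        5.26158046e-02, -3.60297042e-05]), 'tool_pos': array([ 0.21246604, -0.4797306 ,  0.2431053 ]), 'tool_rot': array([-3.14023110e+00, -1.88013395e-04,  4.16783051e-01]), 'contact_force': array([ 0.04806373, -0.27510145, -0.1346034 ]), 'torque': array([ 0.08322089, -0.02430393,  0.0052653 ]), 'grip_force': 0.0, 'opening': 0.09189409273684396} 0.017
```

View pics/top0.png

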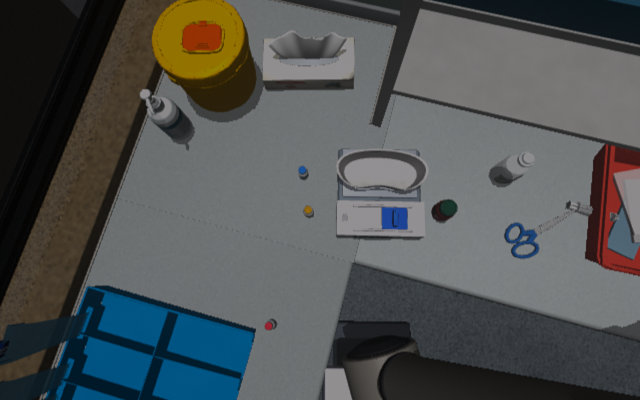

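View pics/scene0.png

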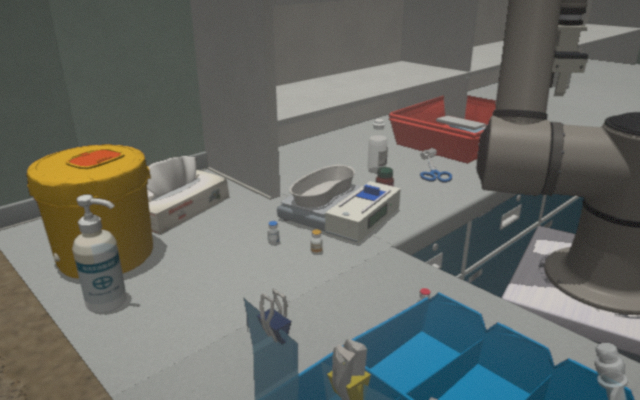

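The top view shows the console at about cols 338–425, rows 202–237, with the guard at about cols 383–408 and the pill bottle at (445,210). The vials are at (303,172) and (308,211). In the scene view the console is around (365,210), with blue visible at (378,190).

```bash
cat > h.py <<'E'
import numpy as np,cv2
from scipy.spatial.transform import Rotation as R
def ray(c,uv,z):
    uv=np.atleast_2d(uv).astype(float);K=c["intrinsics"]
    d=np.c_[(uv[:,0]-K[0,2])/K[0,0],-(uv[:,1]-K[1,2])/K[1,1],-np.ones(len(uv))]
    d=d@R.from_euler("xyz",c["rotation"]).as_matrix().T
    o=np.array(c["xyz"]);return o+d*((z-o[2])/d[:,2])[:,None]
def proj(c,P):
    p=(np.atleast_2d(P)-c["xyz"])@R.from_euler("xyz",c["rotation"]).as_matrix()
    K=c["intrinsics"];return np.c_[K[0,0]*p[:,0]/-p[:,2]+K[0,2],K[1,1]*-p[:,1]/-p[:,2]+K[1,2]]
E
python3 - <<'E'
import pickle,cv2,numpy as np
from h import *
d=pickle.load(open("c0.pkl","rb"))
c=d["top"];im=c["pixels"];hsv=cv2.cvtColor(im,cv2.COLOR_RGB2HSV)
def rep(m,box,z,n):
    k=np.zeros_like(m);x0,y0,x1,y1=box;k[y0:y1,x0:x1]=m[y0:y1,x0:x1]
    cs,_=cv2.findContours(k,cv2.RETR_EXTERNAL,cv2.CHAIN_APPROX_NONE);q=max(cs,key=cv2.contourArea)
    r=cv2.minAreaRect(q);print(n,r,"\n",cv2.boxPoints(r).round(1).tolist());P=ray(c,cv2.boxPoints(r),z);print(P[:,:2].round(4).tolist(),P.mean(0).round(4));
    print(' sides',np.linalg.norm(P[0]-P[1]),np.linalg.norm(P[1]-P[2]))
g=im.min(2)
print(g[195:245:2,360],g[220,330:345],g[220,418:432])
blue=((hsv[...,0]>105)&(hsv[...,0]<130)&(hsv[...,1]>150)).astype(np.uint8)
rep(blue,(370,195,420,245),.0595,"guard")
w=((g>135)|(blue>0)).astype(np.uint8)
w=cv2.morphologyEx(w,cv2.MORPH_CLOSE,np.ones((3,3)))
rep(w,(325,198,440,245),.056,"console")
for n,b in(("top",(325,140,470,250)),("scene",(260,150,420,260))):
    x0,y0,x1,y1=b;s=d[n]["pixels"][y0:y1,x0:x1,::-1];cv2.imwrite(f"pics/crop_{n}.png",cv2.resize(s,None,fx=5 if n=="top" else 5,fy=5,interpolation=cv2.INTER_CUBIC))
E
```

```text
[134  78  91 138 144 139 116 144 143 144 143 143 143 144 144 144 144 141
 133 145  95  33 106 124 127] [114 114 114 114 114 108  93 141 144 144 144 141 126 127 135] [143 144 144 143 143 143 141 123 124 123 124 124 124 125]
guard ((394.0, 218.0), (20.0, 24.0), 90.0) 
 [[382.0, 208.0], [406.0, 208.0], [406.0, 228.0], [382.0, 228.0]]
[[0.5088, 0.0278], [0.5087, -0.0267], [0.4629, -0.0249], [0.4629, 0.0291]] [0.4858 0.0013 0.0595]
 sides 0.05450161981470898 0.045849513045404126
console ((380.52484130859375, 217.9840087890625), (87.4964370727539, 33.35617446899414), 0.9391909241676331) 
 [[336.5, 233.89999389648438], [337.1000061035156, 200.60000610351562], [424.5, 202.0], [424.0, 235.39999389648438]]
[[0.4497, 0.1319], [0.5269, 0.1302], [0.5232, -0.0702], [0.4466, -0.0652]] [0.4866 0.0317 0.056 ]
 sides 0.07720665175790124 0.20049341512321872
```

View pics/crop_top.png

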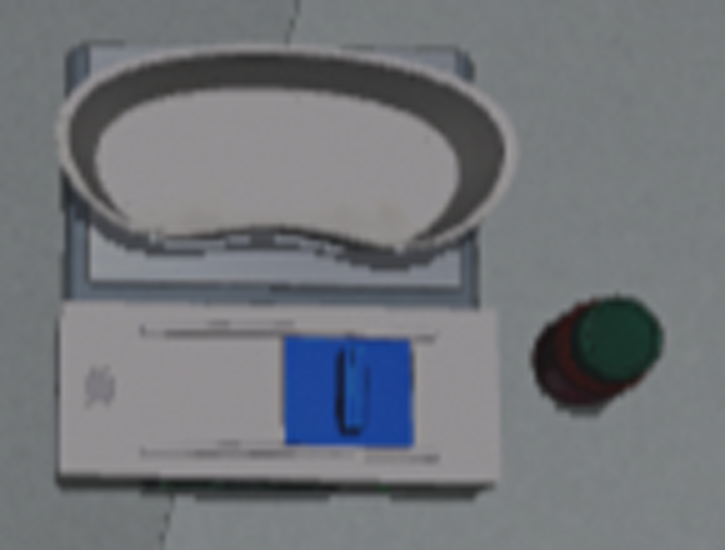

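The crop confirms it: console yaw is about −0.017 rad, the guard is a few mm open, and the rib is near crop (352,390). The bottle is well to the right. I'll approach with the fingers closed.

{"name": "step_arm", "arguments": {
  "motion": [
    [[0.7,-0.48,0],0.04],
    [[1.4,-0.96,0],0.09],
    [[2.1,-1.43,0],0.13],
    [[2.8,-1.91,0],0.17],
    [[3.5,-2.39,0],0.22],
    [[4.2,-2.87,0],0.26],
    [[4.9,-3.35,0],0.3],
    [[5.6,-3.82,0],0.35],
    [[6.4,-4.3,0.3],0.39],
    [[7.09,-4.78,0.6],0.434]
  ],
  "hand": 255
}}

```text
time: 1.35
tool_pos: [0.4863, -0.0439, 0.2072]
tool_rot: [3.141, -0.0, -0.018]
contact_force: [0.3, -1.0, -0.3]
opening: 0.0008
grip_force: 0.0
```

{"name": "step_arm", "arguments": {
  "motion": [
    [[0,0,0],0],
    [[0,0,0],0]
  ]
}}

```text
time: 1.6
tool_pos: [0.4852, -0.0458, 0.2075]
tool_rot: [3.141, 0.001, -0.016]
contact_force: [-0.7, -0.5, -0.1]
opening: 0.0003
grip_force: 0.0
```

{"name": "step_arm", "arguments": {
  "motion": [
    [[0,0,0.7],0],
    [[0,0,1.4],0],
    [[0,0,1.9],0],
    [[0,0,2.05],0],
    [[0,0,2.05],0]
  ]
}}

```text
time: 2.22
tool_pos: [0.4856, -0.0465, 0.0852]
tool_rot: [3.141, -0.0, -0.018]
contact_force: [-0.0, 0.2, 0.6]
opening: 0.0004
grip_force: 0.0
```

```bash
python3 - <<'E'
from cell import robot
import cv2
from h import *
o=robot.observe();print(o["tool_pos"],o["contact_force"])
a=robot.read_camera("top");b=robot.read_camera("scene")
A=cv2.resize(a["pixels"][150:250,325:460,::-1],None,fx=5,fy=5,interpolation=cv2.INTER_CUBIC)
cv2.imwrite("pics/t1.png",A)
B=cv2.resize(b["pixels"][150:250,290:425,::-1],None,fx=5,fy=5,interpolation=cv2.INTER_CUBIC)
cv2.imwrite("pics/s1.png",B)
E
```

```text
[ 0.48556409 -0.04649504  0.08521458] [-0.03557627  0.20858224  0.59755513]
```

View pics/s1.png

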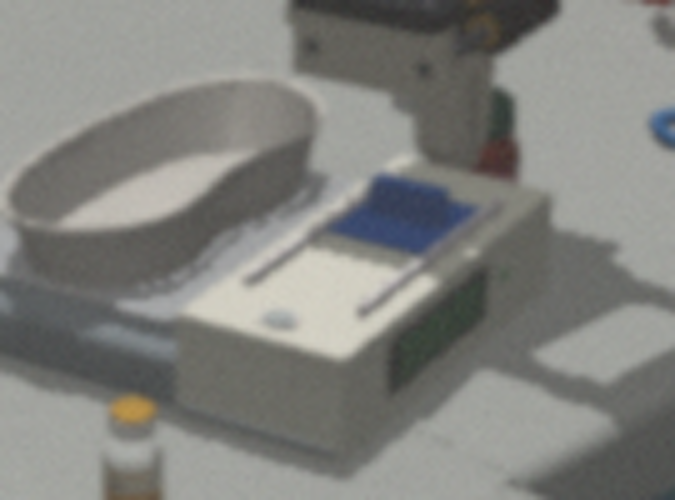

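The scene crop shows the closed fingers at about (455,130), just right of the rib at (408,200) and clear of everything. Next I'll push the guard open.

{"name": "step_arm", "arguments": {
  "motion": [
    [[0,-0.15,0],0],
    [[0,-0.3,0],0],
    [[0,-0.42,0],0],
    [[0,-0.54,0],0],
    [[0,-0.66,0],0],
    [[0,-0.78,0],0],
    [[0,-0.9,0],0],
    [[0,-1.02,0],0],
    [[0,-1.12,0],0],
    [[0,-1.2,0],0]
  ]
}}

```text
time: 3.58
tool_pos: [0.4868, 0.0268, 0.0848]
tool_rot: [3.141, -0.0, -0.017]
contact_force: [0.1, -0.4, 2.1]
opening: 0.0006
grip_force: 1.0
```

{"name": "step_arm", "arguments": {
  "motion": [
    [[0,-0.05,0],0],
    [[0,-0.1,0],0],
    [[0,-0.1,0],0]
  ]
}}

```text
time: 3.95
tool_pos: [0.4868, 0.0326, 0.0847]
tool_rot: [-3.142, 0.0, -0.017]
contact_force: [-0.3, -1.2, 1.0]
opening: 0.0003
grip_force: 0.4
```

{"name": "step_arm", "arguments": {
  "motion": [
    [[0,-0.03,0],0],
    [[0,-0.03,0],0]
  ]
}}

```text
time: 4.2
tool_pos: [0.4867, 0.0342, 0.0847]
tool_rot: [3.142, 0.0, -0.017]
contact_force: [0.5, -1.1, 0.7]
opening: 0.0003
grip_force: 0.5
```

{"name": "step_arm", "arguments": {
  "motion": [
    [[0,-0.03,0],0],
    [[0,-0.03,0],0]
  ]
}}

```text
time: 4.45
tool_pos: [0.4868, 0.0361, 0.0847]
tool_rot: [3.142, 0.0, -0.017]
contact_force: [-0.0, -1.1, 0.8]
opening: 0.0
grip_force: 0.5
```

{"name": "step_arm", "arguments": {
  "motion": [
    [[0,-0.03,0],0],
    [[0,-0.03,0],0]
  ]
}}

```text
time: 4.7
tool_pos: [0.4868, 0.0379, 0.0847]
tool_rot: [3.142, 0.0, -0.017]
contact_force: [-0.7, -1.0, 0.2]
opening: 0.0007
grip_force: 0.5
```

{"name": "step_arm", "arguments": {
  "motion": [
    [[0,-0.03,0],0],
    [[0,-0.03,0],0]
  ]
}}

```text
time: 4.95
tool_pos: [0.4869, 0.0397, 0.0847]
tool_rot: [3.142, 0.0, -0.017]
contact_force: [0.4, -1.0, 1.0]
opening: 0.0006
grip_force: 0.4
```

{"name": "step_arm", "arguments": {
  "motion": [
    [[0,-0.03,0],0],
    [[0,-0.05,0],0],
    [[0,-0.05,0],0]
  ]
}}

```text
time: 5.32
tool_pos: [0.487, 0.0409, 0.0847]
tool_rot: [3.139, 0.0, -0.016]
contact_force: [-0.5, -10.0, 0.5]
opening: 0.0006
grip_force: 4.3
```

{"name": "step_arm", "arguments": {
  "motion": [
    [[0,-0.03,0],0],
    [[0,-0.03,0],0]
  ]
}}

```text
time: 5.58
tool_pos: [0.487, 0.0414, 0.0849]
tool_rot: [3.137, 0.0, -0.016]
contact_force: [-1.0, -18.5, 2.6]
opening: 0.0002
grip_force: 7.3
```

```bash
python3 - <<'E'
from cell import robot
import cv2
from h import *
b=robot.read_camera("scene")
B=cv2.resize(b["pixels"][150:250,290:425,::-1],None,fx=5,fy=5,interpolation=cv2.INTER_CUBIC)
cv2.imwrite("pics/s2.png",B)
o=robot.observe();print(o["tool_pos"],o["contact_force"])
E
```

```text
[0.48702612 0.04139367 0.08485226] [ -1.17718547 -17.96840321   1.88090467]
```

View pics/s2.png

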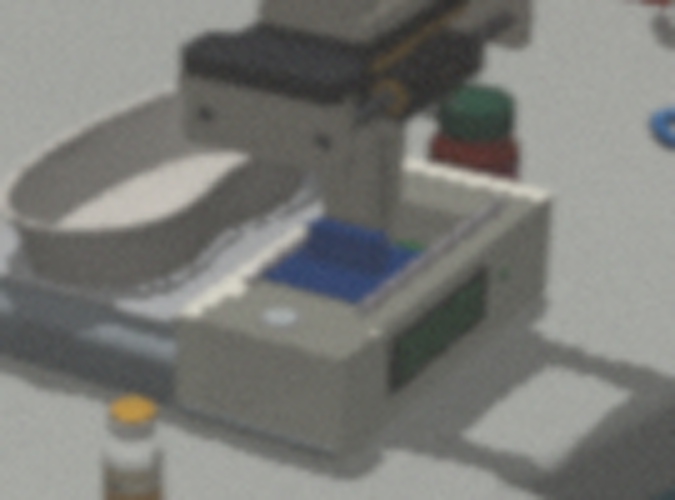

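The guard has hit its stop: the force rose to 18 N, and the scene crop shows green key visible at (405,245) behind the rib. I'll back off and look into the open well.

{"name": "step_arm", "arguments": {
  "motion": [
    [[0,0.15,0],0],
    [[0,0.25,-0.3],0],
    [[0,0.4,-1.0],0],
    [[0,1.2,-1.3],0],
    [[0,2.1,-1.3],0],
    [[0,3.0,-1.3],0],
    [[0,3.9,-1.3],0],
    [[0,4.0,-1.3],0]
  ]
}}

```text
time: 6.62
tool_pos: [0.4825, -0.1983, 0.1624]
tool_rot: [-3.142, -0.0, -0.021]
contact_force: [-0.4, 0.9, -0.4]
opening: 0.0005
grip_force: 0.0
```

```bash
python3 - <<'E'
from cell import robot
import cv2
from h import *
a=robot.read_camera("top");im=a["pixels"]
cv2.imwrite("pics/t3.png",cv2.resize(im[190:245,325:460,::-1],None,fx=5.9,fy=5.9,interpolation=cv2.INTER_CUBIC))
hsv=cv2.cvtColor(im,cv2.COLOR_RGB2HSV);H,S=hsv[...,0],hsv[...,1]
def rep(m,z,n):
    k=np.zeros(m.shape,np.uint8);k[200:240,335:425]=m[200:240,335:425]
    cs,_=cv2.findContours(k,cv2.RETR_EXTERNAL,cv2.CHAIN_APPROX_NONE)
    if not cs: print(n,"none");return
    r=cv2.boundingRect(max(cs,key=cv2.contourArea));x,y,w,h=r
    c=[[x-.5,y-.5],[x+w-.5,y+h-.5]];P=ray(a,c,z);print(n,r,P[:,:2].round(4).tolist(),P.mean(0).round(4))
rep((H>105)&(H<130)&(S>150),.0595,"guard")
rep((H>40)&(H<90)&(S>90),.040,"key")
W=np.array([.486,-.0023,.056]);print(proj(a,[W,W+[0,0,-.016]]))
print(robot.observe()["tool_pos"])
E
```

```text
guard (357, 207, 25, 22) [[0.5124, 0.0858], [0.4618, 0.0302]] [0.4871 0.058  0.0595]
key (387, 214, 14, 11) [[0.4991, 0.015], [0.4733, -0.0164]] [ 0.4862 -0.0007  0.04  ]
[[395.32111937 218.09417334]
 [394.18038114 219.07651111]]
[ 0.48245317 -0.19717598  0.16230565]
```

View pics/t3.png

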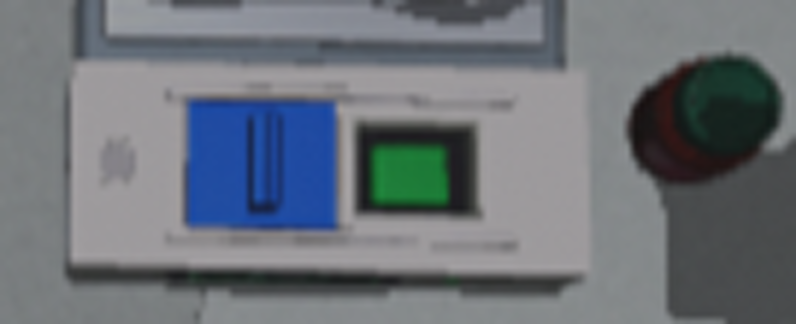

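The well and green key show up clearly: key centre at crop (410,175), guard fully left. The well is near (0.4865, −0.0015). I'll move over it now.

{"name": "step_arm", "arguments": {
  "motion": [
    [[0,-0.8,0],0],
    [[0,-1.6,0],0],
    [[0,-2.4,0],0],
    [[0.01,-3.1,0.2],0],
    [[0.01,-3.26,0.6],0],
    [[0.01,-3.26,0.95],0],
    [[0.01,-3.26,0.95],0]
  ]
}}

```text
time: 7.55
tool_pos: [0.4851, 0.0018, 0.1045]
tool_rot: [-3.141, 0.004, -0.015]
contact_force: [-0.2, 0.2, 0.1]
opening: 0.0003
grip_force: 0.0
```

{"name": "step_arm", "arguments": {
  "motion": [
    [[0,0,0.2],0],
    [[0,0,0.4],0],
    [[0,0,0.6],0],
    [[0,0,0.65],0],
    [[0,0,0.65],0]
  ]
}}

```text
time: 8.18
tool_pos: [0.4868, -0.0001, 0.0665]
tool_rot: [-3.142, 0.0, -0.017]
contact_force: [-0.0, -0.7, 0.0]
opening: 0.0003
grip_force: 0.0
```

{"name": "step_arm", "arguments": {
  "motion": [
    [[0,0.02,0.08],0],
    [[0,0.02,0.16],0],
    [[0,0.02,0.2],0],
    [[0,0.02,0.24],0],
    [[0,0.02,0.24],0]
  ]
}}

```text
time: 8.8
tool_pos: [0.487, -0.0013, 0.0524]
tool_rot: [3.141, -0.0, -0.017]
contact_force: [-0.2, -1.6, 3.3]
opening: 0.0003
grip_force: 2.0
```

{"name": "step_arm", "arguments": {
  "motion": [
    [[0,0,0.03],0],
    [[0,0,0.045],0],
    [[0,0,0.045],0]
  ]
}}

```text
time: 9.18
tool_pos: [0.4871, -0.0013, 0.051]
tool_rot: [3.141, -0.001, -0.017]
contact_force: [-4.4, -0.4, 16.7]
opening: 0.0006
grip_force: 8.6
```

The key is bottomed out (16.7 N). I'll hold it for about a second.

{"name": "step_arm", "arguments": {
  "motion": [
    [[0,0,0],0],
    [[0,0,0],0],
    [[0,0,0],0],
    [[0,0,0],0],
    [[0,0,0],0],
    [[0,0,0],0],
    [[0,0,0],0],
    [[0,0,0],0]
  ]
}}

```text
time: 10.18
tool_pos: [0.4871, -0.0013, 0.051]
tool_rot: [3.141, -0.001, -0.017]
contact_force: [-4.9, -1.0, 17.2]
opening: 0.0005
grip_force: 8.6
```

{"name": "step_arm", "arguments": {
  "motion": [
    [[0,0,-0.25],0],
    [[0,0,-0.7],0],
    [[0,0,-1.3],0],
    [[0,0,-1.3],0],
    [[0,-0.8,-1.3],0],
    [[0,-1.6,-1.3],0],
    [[0,-1.65,-1.3],0],
    [[0,-1.65,-1.0],0],
    [[0,-1.65,-0.56],0],
    [[0,-1.65,-0.56],0]
  ]
}}

```text
time: 11.42
tool_pos: [0.4867, 0.097, 0.0812]
tool_rot: [3.141, 0.005, -0.018]
contact_force: [-0.0, -0.5, 0.3]
opening: 0.0007
grip_force: 0.0
```

{"name": "step_arm", "arguments": {
  "motion": [
    [[0,0.15,-0.03],0],
    [[0,0.3,-0.03],0],
    [[0,0.42,-0.03],0],
    [[0,0.54,-0.03],0],
    [[0,0.66,-0.03],0],
    [[0,0.78,-0.03],0],
    [[0,0.9,-0.03],0],
    [[0,1.02,-0.03],0],
    [[0,1.12,-0.03],0],
    [[0,1.22,-0.03],0]
  ]
}}

```text
time: 12.68
tool_pos: [0.4876, 0.0241, 0.0854]
tool_rot: [3.141, -0.001, -0.017]
contact_force: [0.8, 1.3, 6.3]
opening: 0.0006
grip_force: 2.5
```

{"name": "step_arm", "arguments": {
  "motion": [
    [[0,0.04,0],0],
    [[0,0.08,0],0],
    [[0,0.08,0],0]
  ]
}}

```text
time: 13.05
tool_pos: [0.4874, 0.0193, 0.0853]
tool_rot: [3.141, -0.001, -0.017]
contact_force: [0.0, 0.7, 4.5]
opening: 0.0006
grip_force: 1.8
```

{"name": "step_arm", "arguments": {
  "motion": [
    [[0,0.03,0],0],
    [[0,0.03,0],0]
  ]
}}

```text
time: 13.3
tool_pos: [0.4874, 0.0176, 0.0853]
tool_rot: [3.141, -0.001, -0.017]
contact_force: [-0.2, -0.6, 6.2]
opening: 0.0005
grip_force: 2.0
```

{"name": "step_arm", "arguments": {
  "motion": [
    [[0,0.03,0],0],
    [[0,0.03,0],0]
  ]
}}

```text
time: 13.55
tool_pos: [0.4874, 0.0158, 0.0853]
tool_rot: [3.141, -0.001, -0.017]
contact_force: [0.8, 0.3, 5.3]
opening: 0.0006
grip_force: 2.0
```

```bash
python3 - <<'E'
from cell import robot
import cv2
from h import *
b=robot.read_camera("scene")
B=cv2.resize(b["pixels"][150:250,290:425,::-1],None,fx=5,fy=5,interpolation=cv2.INTER_CUBIC)
cv2.imwrite("pics/s4.png",B)
E
```

```text
(no output)
```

View pics/s4.png

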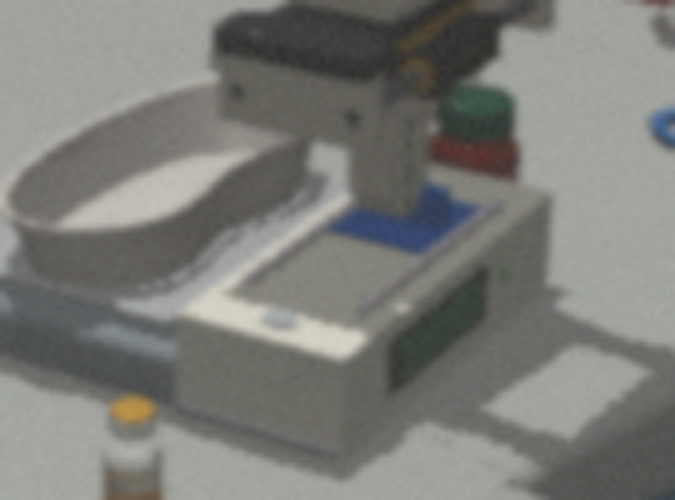

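The finger is properly on the rib's left flank, around (385,150), and the guard is almost shut. I'll keep pushing until it reaches the stop.

{"name": "step_arm", "arguments": {
  "motion": [
    [[0,0.03,0],0],
    [[0,0.03,0],0]
  ]
}}

```text
time: 13.85
tool_pos: [0.4873, 0.0141, 0.0853]
tool_rot: [3.141, -0.001, -0.017]
contact_force: [-0.2, 0.6, 5.5]
opening: 0.0001
grip_force: 2.2
```

{"name": "step_arm", "arguments": {
  "motion": [
    [[0,0.03,0],0],
    [[0,0.03,0],0]
  ]
}}

```text
time: 14.1
tool_pos: [0.4873, 0.0136, 0.0854]
tool_rot: [-3.14, -0.001, -0.018]
contact_force: [1.4, 8.2, 6.4]
opening: 0.0003
grip_force: 5.1
```

{"name": "step_arm", "arguments": {
  "motion": [
    [[0,0.02,0],0],
    [[0,0.03,0],0],
    [[0,0.03,0],0]
  ]
}}

```text
time: 14.48
tool_pos: [0.4873, 0.0132, 0.0854]
tool_rot: [-3.138, -0.001, -0.018]
contact_force: [0.8, 15.8, 7.2]
opening: 0.0004
grip_force: 7.9
```

{"name": "step_arm", "arguments": {
  "motion": [
    [[0,-0.2,0],0],
    [[0,-0.35,0],0],
    [[0,-0.4,-0.6],0],
    [[0,-0.4,-1.5],0],
    [[0,-0.4,-2.3],0],
    [[0,0.5,-2.4],0],
    [[0,1.4,-2.4],0],
    [[0,2.3,-2.4],0],
    [[0,3.2,-2.4],0],
    [[0,4.0,-2.4],0]
  ]
}}

```text
time: 15.72
tool_pos: [0.4823, -0.231, 0.2286]
tool_rot: [-3.142, 0.001, -0.018]
contact_force: [1.6, 0.7, -1.1]
opening: 0.0004
grip_force: 0.0
```

```bash
python3 - <<'E'
from cell import robot
import cv2
from h import *
a=robot.read_camera("top");im=a["pixels"]
cv2.imwrite("pics/t5.png",cv2.resize(im[140:245,290:460,::-1],None,fx=4.7,fy=4.7,interpolation=cv2.INTER_CUBIC))
hsv=cv2.cvtColor(im,cv2.COLOR_RGB2HSV);H,S=hsv[...,0],hsv[...,1]
m=(H>105)&(H<130)&(S>150);k=np.zeros(m.shape,np.uint8);k[200:240,335:425]=m[200:240,335:425]
x,y,w,h=cv2.boundingRect(k);P=ray(a,[[x-.5,y-.5],[x+w-.5,y+h-.5]],.0595);print(x,y,w,h,P.mean(0))
print(robot.observe()["tool_pos"],robot.observe()["time"])
E
```

```text
383 208 26 21 [ 0.48586432 -0.00193875  0.0595    ]
[ 0.48221404 -0.23635933  0.22845913] 15.775
```

View pics/t5.png

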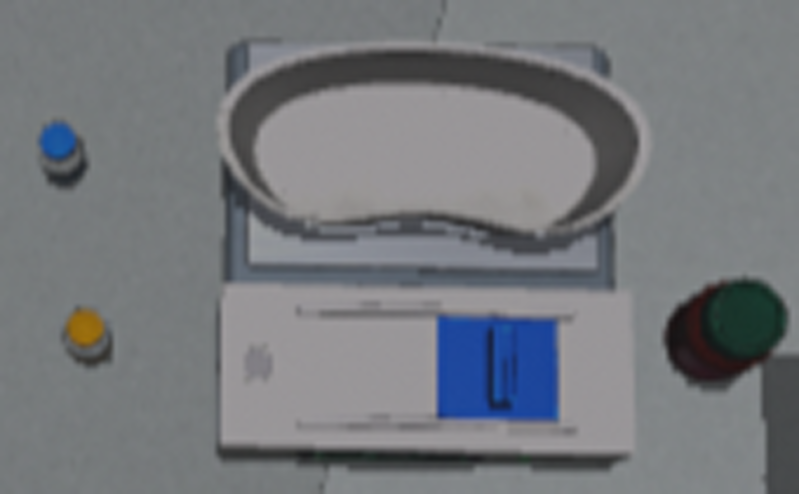

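The guard is shut: its centre is at y = −0.002 (crop 497,370), over the well. The dish, vials and bottle haven't moved, and the arm is clear.

```bash
python3 -c "
from cell import robot
print(robot.hand_in())"
```

```text
the job is handed in; nothing more can be done
None
```

The job is done and handed in at about 16 s: I pushed the guard open to its stop, held the tare key fully down for just over a second, let it up and pushed the guard shut to its stop; the last picture shows the dish, vials and bottle undisturbed.

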